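# Take the cup wheel off the bench grinder (left-hand clamp nut)

## Task

Take the grinding wheel off the small bench grinder: unscrew its wing nut, which has a left-hand thread and so loosens clockwise seen from above (do not force it the other way), lift the nut off and put it in the glass dish. Then lift the wheel off the spindle and set it down flat in the middle of the steel rest block without dropping it. Leave the jaw model, the bur block and the measuring cup where they stand.

Things in the scene. Friction and masses are not known exactly. Their poses are not given: they have to be found in the camera images.
- grinder: Small white round bench grinder, 110 mm across, fixed to the worktop. Origin at the centre of its underside, on the spindle axis; z up. The housing is 46 mm high, above it a steel flange 49 mm across, whose top, 66 mm up, is the seat of the wheel.
- nut_center (a point): Steel wing nut on the wheel, 0.06 to 0.13 kg; point on its axis half-way up, 28 mm above its underside. Round skirt 38 mm across, closed top 30 mm up, on it a flat wing for gripping: 36 mm long (nut's x), 12 mm thick (its y), 26 mm high. Screwed on, its underside is 90 mm above the worktop; it stays on the wheel while turned, and where it is let go, until it is lifted.
- wheel_center (a point): Grey grinding wheel, a ring 60 mm across, 24 mm high, with a 31 mm bore, 0.11 to 0.21 kg, loose under the nut. Point at its centre, half-way up; z along its axis. To clear the spindle stub it must be lifted 48 mm. Under its overhanging edge there are 20 mm of free space above the housing.
- dish: Shallow round clear glass dish, 94 mm across, 14 mm high, fixed. Origin at the centre of its underside; its floor slopes to the middle and is about 4 mm up.
- rest_block: Steel rest block with two dark strips, 125 mm long (along its y), 49 mm wide (along its x), 27 mm high, fixed. Origin at the centre of its underside.
- jaw_model: Yellow plaster jaw model, 59x68x40 mm, bystander, loose. Origin at the centre of its underside.
- bur_block: Wooden block with upright burs, 30x60x51 mm, bystander, loose. Origin at the centre of its underside.
- measuring_cup: White measuring cup, 58 mm across, 64 mm high, bystander, loose. Origin at the centre of its underside.
- spindle_tip (a point): Top of the spindle stub, inside the nut, 113 mm above the worktop, on the axis. Coarse two-start LEFT-HAND thread, 26 mm across: counter-clockwise (seen from above) stiffens and jams from 0.1 to 0.4 rad on. After 1.0 to 1.25 rad CLOCKWISE from the start the nut is free; to 1.9 rad it stays free, beyond that it may catch again. It lifts off straight up and is clear after 25 mm.
- nut_wing (a point): Top corner of the nut's wing at one end: 18 mm from the nut's axis along its x, 28 mm above the nut's centre point. At the start it points 0.7 to 0.9 rad counter-clockwise of the grinder's x axis.
Mind the look-alikes: they are no part of the job. Leave any blue or brown look-alike of the part that bears nut_center alone.

How it is judged:
By the outcome, as a careful person would: the job done as asked, in the order asked, and still so for the second after the job is handed in, with the robot touching nothing.
It also fails if it takes over 72 s, if anything falls off the work surface, if the arm or the gripper's body presses on something with over 40 N, if the wrist force passes 120 N, or if a joint passes its speed limit or range.

## Robot

A 6-joint arm with a two-finger parallel gripper is mounted at the origin on a cart in front of the work surface, level with it; the furniture and walls round the work are solid. World frame = base frame: x ahead of the robot, y to its left, z up, the work surface at z = 0. Lengths are in m, angles in degrees, forces in N, time in s.
With the tool pointing down it reaches from about 0.25 to 0.725 m from the base axis. Payload 9.7 kg.
Tool frame: the origin (TCP) lies midway between the tips of the shut fingers; the grasp point (between the pads) lies 19 mm behind it; y points along the fingers, x is the direction in which the jaws open and shut, and the axes are right-handed (so a half turn about y gives the same grasp; the last joint's range is limited). The gripper opens to 85 mm and grips with 20 to 120 N. Pads are 22 mm wide; open, the fingers measure 114 mm over their backs; the gripper's body (76 mm by 85 mm) begins 54 mm behind the grasp point. The pads swing forward as they close: fully open they stand 13 mm farther back than shut.
Start: joints at [64.916, 4.979, 10.078, 95.1, 0, 90], TCP at [0.233, 0.498, 0.231] pointing down, gripper open.
Joint ranges: [-179.16, 179.16], [-48.56, 103.87], [-65.8, 70.77], [-126.05, 130.52], [-82.76, 87.17], [-180, 180]. Speed limits (degrees/s): [127.2, 127.2, 147.25, 180, 180, 180].

## Interface

Orientations are given as [roll, pitch, yaw] about the fixed x, y, z axes, in that order (R = Rz(yaw) Ry(pitch) Rx(roll)).
In Python, from workcell import get_obs, camera, job_done gives the robot as it stands.
- The arm moves only by the tool play_rows, never from a script. Its argument "moves" is a list of rows, each a list of 3 entries, a list of its own where there are three numbers: the turn, a rotation vector about the tool's x, y, z in degrees, then the shift along the tool's x, y, z in m, then the opening in per cent of the stroke, from 0 (shut) to 100 (fully open). A call has exactly 5 rows; each row is the pose to reach, as a shift and turn from the pose commanded when the call began, along the tool's axes at that moment; what a row does not reach only later rows make up. A row lasts 1/10 s, in which the tool goes at most 50 mm and 8.59 degrees, less where a joint would pass 70% of its speed; a pose out of reach is approached as far as the arm can. A call with a gripper value outside its range is refused whole. The fingers move at their own pace and stop on an object; "grip_force" is the grip in N (left out, the last holds). Time passes only in rows, so rows that repeat a pose let the fingers close, or fill a call up. It gives the time, the measured TCP pose, the force and the opening at its end, in the units of the state.
- get_obs(): the state, without advancing time (a new reading comes with each control period).
- camera(name): name is "side" or "top" or "wrist"; returns a dict with "img" (384x512x3 uint8, red, green, blue), "fov_y" (degrees; the focal length in pixels is half the picture's height over the tangent of half this angle, whatever the lens; pixels are square), "cx", "cy" (the principal point, pixels), "k1" (the pictures are not rectified: a ray, as slopes to the right and down, at radius r is drawn at 1 + k1 r^2 times it, then the intrinsics apply), "world_from_camera" (4x4, takes a point from camera to world coordinates). Camera axes: x right, y up, looking along -z (the intrinsics and any distortion apply to the point x, -y, -z); pixel columns grow to the right and rows downward; lengths in m; the calibration is good to about 2 mm. A picture is of the moment at which its call begins. There is no depth.
- job_done(): hands the job in, once; it reports no verdict.
The state is a dict: "time": time; "q": joint angles; "qd": joint speeds; "joint_efforts": joint torques, N m; "ee_pos": TCP position; "tcp_rot": TCP orientation; "wrist_force": force on the tool from outside, world axes, zero at the start; "torque": the same for the moment, N m; "opening": finger opening in m.
Only numpy, scipy, OpenCV 4.12 (cv2) and the standard library are available. Lean on these libraries where they do the work, as an engineer would, in place of code of your own. Each camera call takes 0.05 s, during which the arm holds its last target.

## Working session

There is one attempt and no reset: what is moved stays moved. The work goes in short steps, Python scripts to look and compute and a tool call to move; the robot and the scene stay as the last step left them, time stands still between calls to the robot, and variables do not carry over. Pictures are saved under pics/ and viewed, and the job is handed in when it is done.

Besides the shell and the picture viewer there is one more tool, called after ">>>" as name([rows], argument=value, ...), one row to a line, values as JSON. play_rows: Moves the arm, as the interface text tells. Its arguments: {"type":"object","properties":{"moves":{"type":"array"},"grip_force":{"type":"number"}},"required":["moves"]}

```bash
ls; mkdir -p pics
cat > h.py <<'E'
import numpy as np, cv2, json
from workcell import get_obs, camera, job_done
def snap(n,f):
    c=camera(n); cv2.imwrite(f'pics/{f}.png',c['img'][:,:,::-1]); 
    d={k:(v.tolist() if hasattr(v,'tolist') else v) for k,v in c.items() if k!='img'}
    json.dump(d,open(f'pics/{f}.json','w')); return c
def load(f):
    c=json.load(open(f'pics/{f}.json')); c['world_from_camera']=np.array(c['world_from_camera']); c['img']=cv2.imread(f'pics/{f}.png')[:,:,::-1]; return c
def K(c):
    f=192/np.tan(np.radians(c['fov_y'])/2); return np.array([[f,0,c['cx']],[0,f,c['cy']],[0,0,1.]]),np.array([c['k1'],0,0,0,0.])
def ray(c,uv):
    k,d=K(c); p=cv2.undistortPoints(np.array([[uv]],float),k,d)[0,0]
    T=c['world_from_camera']; v=T[:3,:3]@np.array([p[0],-p[1],-1]); return T[:3,3],v/np.linalg.norm(v)
def onz(c,uv,z):
    o,v=ray(c,uv); return o+v*(z-o[2])/v[2]
def proj(c,P):
    k,d=K(c); T=np.linalg.inv(c['world_from_camera']); q=T[:3,:3]@np.array(P,float)+T[:3,3]
    return cv2.projectPoints(np.array([[q[0],-q[1],-q[2]]]),np.zeros(3),np.zeros(3),k,d)[0][0,0]
E
python3 - <<'E'
from h import *
for n in ['side','top','wrist']:
    c=snap(n,n+'0'); print(n,c['fov_y'],c['cx'],c['cy'],c['k1'],c['world_from_camera'].round(3).tolist())
o=get_obs(); print(o)
E
```

```text
pics
side 55.908019865817586 250.22705256214778 184.73304069713487 -0.10742023060937032 [[0.89, 0.213, -0.402, 0.221], [-0.455, 0.435, -0.777, -0.606], [0.009, 0.875, 0.484, 0.567], [0.0, 0.0, 0.0, 1.0]]
top 49.75877628874366 256.02263733589035 193.14448940901332 0.0029572769616271186 [[-0.004, 0.992, -0.127, 0.48], [-1.0, -0.005, -0.007, 0.113], [-0.007, 0.127, 0.992, 0.988], [0.0, 0.0, 0.0, 1.0]]
wrist 59.22412640410974 259.34228709098153 191.91307399954434 -0.020596426950564278 [[0.424, -0.867, -0.261, 0.166], [0.906, 0.406, 0.124, 0.529], [-0.001, -0.289, 0.957, 0.374], [0.0, 0.0, 0.0, 1.0]]
{'time': 0.15, 'q': array([6.49168815e+01, 5.00517405e+00, 1.00456648e+01, 9.50973848e+01,
       1.01006566e-03, 9.00004249e+01]), 'qd': array([ 0.08514535, -0.05836811,  0.08828129, -0.04725457,  0.05305241,
       -0.00841703]), 'joint_efforts': array([-8.06467651e-04, -5.20759535e+01,  4.65045333e+01,  1.38833959e-02,
       -3.18644311e-05,  2.44320012e-05]), 'ee_pos': array([0.23309378, 0.49799568, 0.23074032]), 'tcp_rot': array([-8.99989904e+01,  5.68939684e-02,  6.49164565e+01]), 'wrist_force': array([-0.46021501, -0.37864061,  0.85405862]), 'torque': array([0.03737235, 0.0003903 , 0.00408815]), 'opening': 0.08565298389175002}
```

```bash
sleep 1
```

```text
(no output)
```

View pics/top0.png

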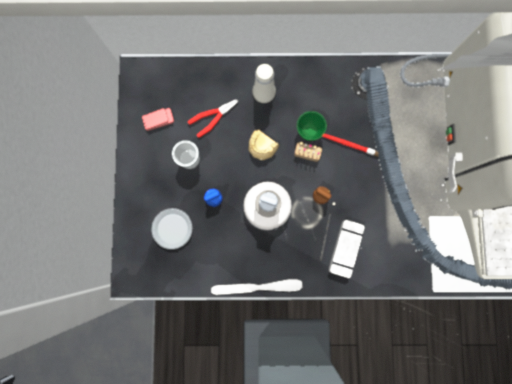

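View pics/side0.png

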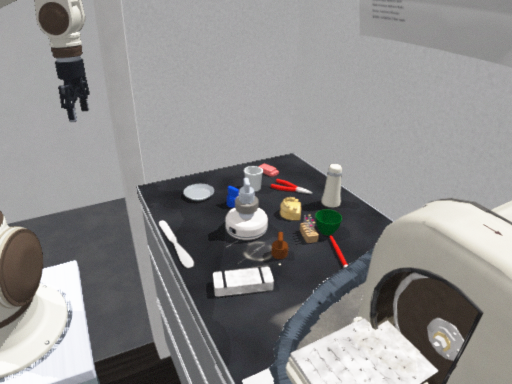

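View pics/wrist0.png

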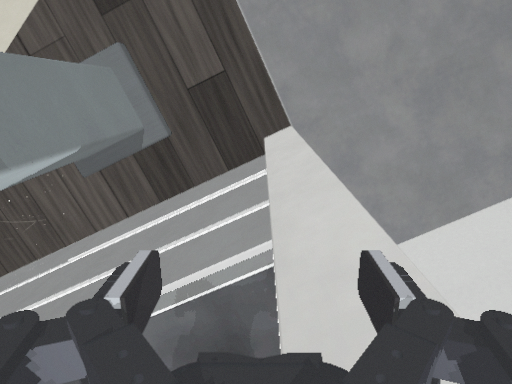

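Run:
```python
from h import *
t=load('top0'); s=load('side0')
print('tcp top,side',proj(t,[.233,.498,.231]),proj(s,[.233,.498,.231]), 'base',proj(t,[0,0,0]),proj(s,[0,0,0]))
for n,uv,z in [('grinder',(267,206),.046),('wing',(268,198),.146),('dish',(308,212),.014),('plate',(172,228),.014),('rest',(347,249),.027),('brown',(322,194),.05),('blue',(213,197),.05),('jaw',(263,145),.04),('bur',(308,152),.05),('tbl corner',(113,298),0),('tbl tr',(445,53),0),('tl',(119,55),0),('spray',(263,85),.1)]:
    print(n,onz(t,uv,z).round(3))
for n,c,(u,v) in [('top',t,(267,205)),('side',s,(250,225))]:
    im=c['img']; 
    cr=im[v-55:v+65,u-70:u+110]; cv2.imwrite(f'pics/c_{n}.png',cv2.resize(cr,None,fx=4.4,fy=4.4,interpolation=cv2.INTER_CUBIC)[:,:,::-1])
```

```text
tcp top,side [ 38.3180066  390.19548973] [ 80.36190577 120.00540411] base [310.9057078  464.59691919] [  6.63651894 326.96512699]
grinder [0.571 0.094 0.046]
wing [0.578 0.094 0.146]
dish [ 0.559 -0.003  0.014]
plate [0.523 0.317 0.014]
rest [ 0.473 -0.089  0.027]
brown [ 0.598 -0.032  0.05 ]
blue [0.592 0.217 0.05 ]
jaw [0.715 0.102 0.04 ]
bur [ 0.695 -0.002  0.05 ]
tbl corner [0.361 0.454 0.   ]
tbl tr [ 0.958 -0.355  0.   ]
tl [ 0.959  0.463 -0.   ]
spray [0.838 0.102 0.1  ]
```

View pics/c_top.png

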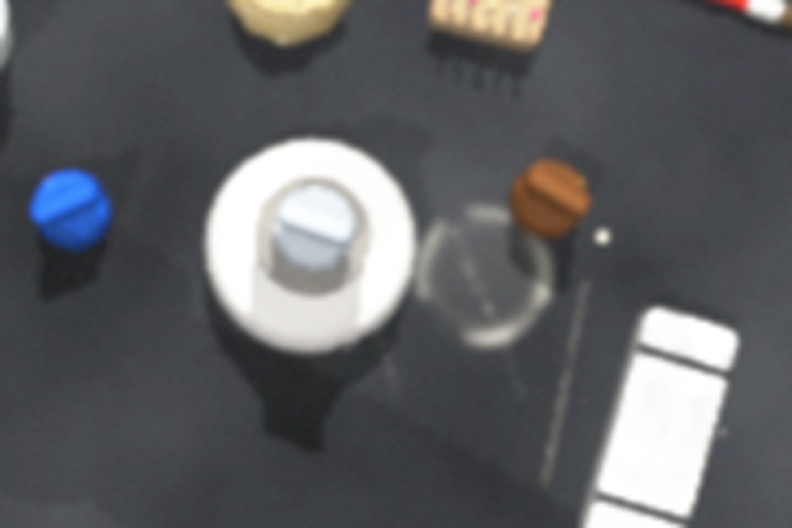

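View pics/c_side.png

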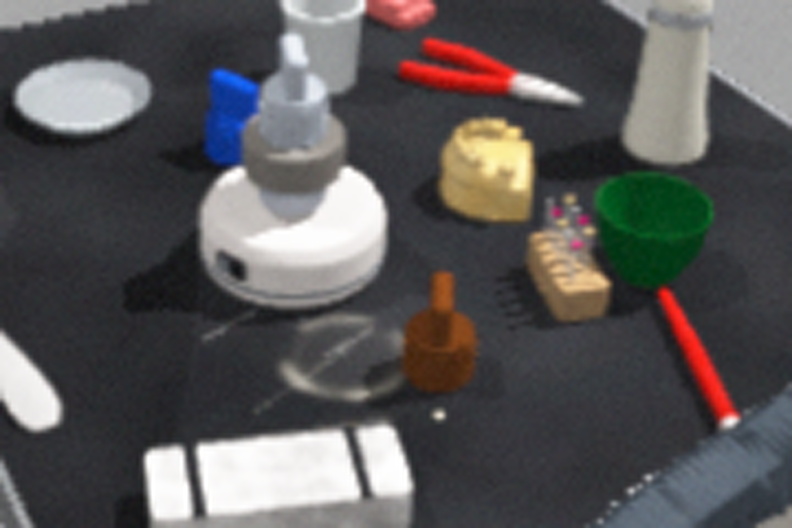

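```bash
cat >> h.py <<'E'
from scipy.spatial.transform import Rotation as R
def cmd(pos,yaw):
    "shift in tool axes & turn about tool y for target TCP pos, straight down"
    o=get_obs(); r=R.from_euler('xyz',o['tcp_rot'],degrees=True); g=R.from_euler('xyz',[-90,0,yaw],degrees=True)
    print('turn',(r.inv()*g).as_rotvec(degrees=True).round(2),'shift',r.inv().apply(np.array(pos)-o['ee_pos']).round(4), 't',round(o['time'],2),'tcp',o['ee_pos'].round(4),o['tcp_rot'].round(1),'q',o['q'].round(1),'F',o['wrist_force'].round(1),'op',round(o['opening'],4))
E
python3 -c "
from h import *
cmd([.25,.28,.30],64.9)"
```

```text
turn [-0.    0.02 -0.06] shift [-0.1903 -0.0691 -0.1077] t 0.15 tcp [0.2331 0.498  0.2307] [-90.    0.1  64.9] q [64.9  5.  10.  95.1  0.  90. ] F [-0.5 -0.4  0.9] op 0.0857
```

>>> play_rows([
  [[0,0,0],[-0.19,-0.07,-0.108],100],
  [[0,0,0],[-0.19,-0.07,-0.108],100],
  [[0,0,0],[-0.19,-0.07,-0.108],100],
  [[0,0,0],[-0.19,-0.07,-0.108],100],
  [[0,0,0],[-0.19,-0.07,-0.108],100],
])

```text
time: 0.65
ee_pos: [0.2501, 0.2778, 0.3027]
tcp_rot: [-90.0, -0.1, 64.9]
wrist_force: [0.1, 1.0, 0.4]
opening: 0.0854
```

```bash
python3 -c "
from h import *
cmd([.45,.14,.33],-17)
snap('wrist','w1')"
```

```text
turn [-2.000e-02  8.188e+01  1.000e-01] shift [-0.0398 -0.0272 -0.2395] t 0.65 tcp [0.2501 0.2778 0.3027] [-90.   -0.1  64.9] q [ 48.  -16.4  -1.4 104.9  -0.   73.1] F [0.1 1.  0.4] op 0.0854
```

View pics/w1.png

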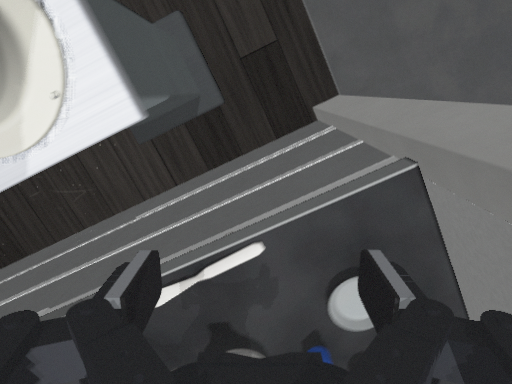

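```bash
python3 -c "
from h import *
cmd([.45,.20,.36],105)"
```

```text
turn [  0.16 -40.15   0.1 ] shift [ 0.0164 -0.0552 -0.2132] t 0.7 tcp [0.2502 0.2758 0.3044] [-90.1  -0.1  64.8] q [ 4.780e+01 -1.660e+01 -1.400e+00  1.051e+02 -1.000e-01  7.300e+01] F [0.6 0.2 4.6] op 0.0854
```

>>> play_rows([
  [[0,-8,0],[0.003,-0.011,-0.043],100],
  [[0,-16,0],[0.006,-0.022,-0.085],100],
  [[0,-24,0],[0.01,-0.033,-0.128],100],
  [[0,-32,0],[0.013,-0.044,-0.17],100],
  [[0,-40,0],[0.016,-0.055,-0.213],100],
])

```text
time: 1.2
ee_pos: [0.4515, 0.2036, 0.3565]
tcp_rot: [-90.0, -0.0, 104.5]
wrist_force: [-0.7, 1.1, 0.4]
opening: 0.0856
```

```bash
python3 -c "
from h import *
cmd([.585,.15,.33],145)
snap('wrist','w2')"
```

```text
turn [ 1.000e-02 -4.052e+01  1.000e-02] shift [-0.0852  0.0265 -0.1159] t 1.2 tcp [0.4515 0.2036 0.3565] [-90.   -0.  104.5] q [ 24.3   2.4  21.8 109.4   0.    9.8] F [-0.7  1.1  0.4] op 0.0856
```

View pics/w2.png

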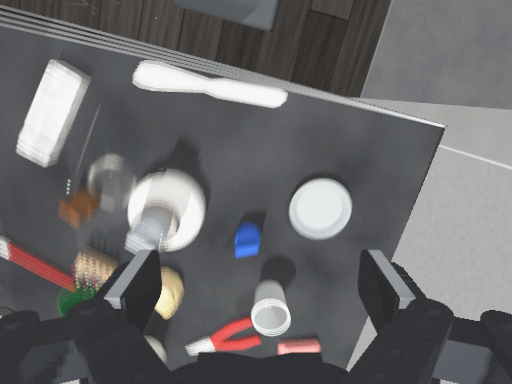

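>>> play_rows([
  [[0,-8,0],[-0.017,0.005,-0.023],100],
  [[0,-16,0],[-0.034,0.01,-0.046],100],
  [[0,-24,0],[-0.051,0.016,-0.07],100],
  [[0,-32,0],[-0.068,0.021,-0.093],100],
  [[0,-40,0],[-0.085,0.026,-0.116],100],
])

```text
time: 1.75
ee_pos: [0.5842, 0.15, 0.3296]
tcp_rot: [-90.0, -0.0, 144.5]
wrist_force: [-0.3, 0.5, 0.4]
opening: 0.0857
```

>>> play_rows([
  [[0,-8,0],[0,0,0],100],
  [[0,-16,0],[0,0,0],100],
  [[0,-18,0],[0,0,0],100],
  [[0,-18,0],[0,0,0],100],
  [[0,-18,0],[0,0,0],100],
])

```text
time: 2.25
ee_pos: [0.5832, 0.1506, 0.33]
tcp_rot: [-90.0, -0.0, 162.1]
wrist_force: [0.3, 0.5, 0.3]
opening: 0.085
```

```bash
python3 -c "
from h import *
c=snap('wrist','w3')
cv2.imwrite('pics/w3b.png',cv2.resize(c['img'],None,fx=1.5,fy=1.5,interpolation=cv2.INTER_CUBIC)[:,:,::-1])
cmd([.585,.15,.33],163)"
```

```text
turn [-0.01 -0.93  0.01] shift [-0.0019  0.0001 -0.    ] t 2.3 tcp [0.5832 0.1505 0.3301] [-90.   -0.  162.1] q [ 14.5  16.8  35.1 108.3  -0.  -57.6] F [ 0.4 -0.8 -0.1] op 0.0851
```

View pics/w3b.png

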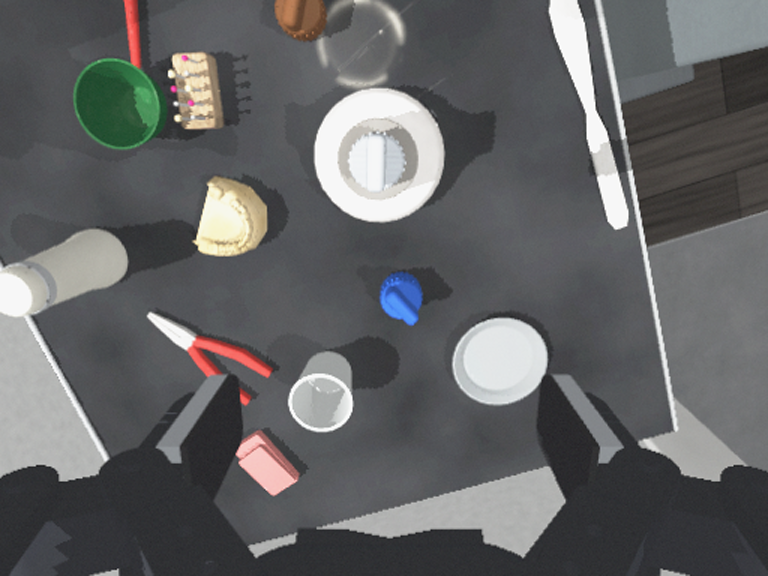

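Run:
```python
from h import *
w=load('w3'); im=w['img']
cr=im[50:155,195:310]; cv2.imwrite('pics/c3.png',cv2.resize(cr,None,fx=5.5,fy=5.5,interpolation=cv2.INTER_CUBIC)[:,:,::-1])
cr=im[205:275,295:370]; cv2.imwrite('pics/c3d.png',cv2.resize(cr,None,fx=5.5,fy=5.5,interpolation=cv2.INTER_CUBIC)[:,:,::-1])
```

```text
(no output)
```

View pics/c3.png

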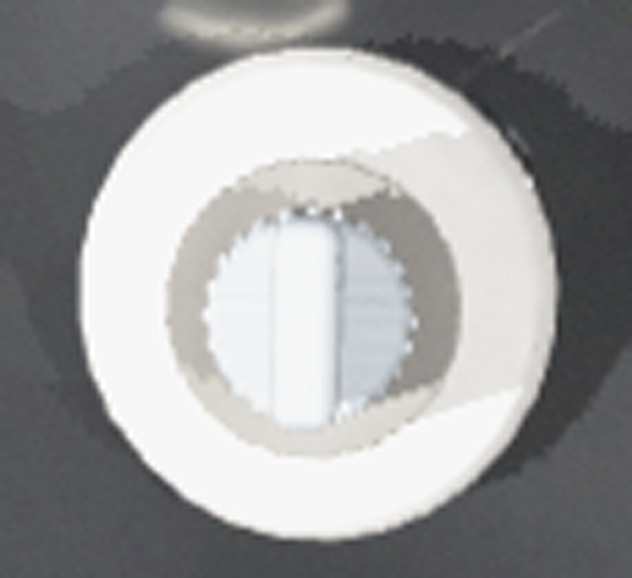

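View pics/c3d.png

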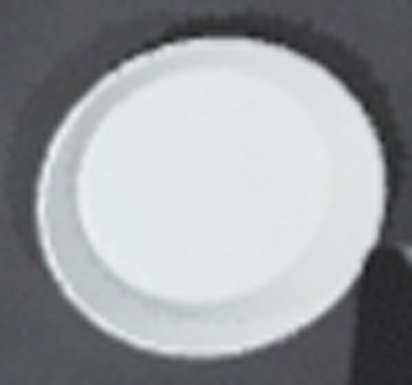

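Run:
```python
from h import *
w=load('w3'); t=load('top0')
# plate mask in both
for c,(u,v),n in [(w,(333,240),'w'),(t,(172,228),'t')]:
    im=c['img'].astype(int); m=((im.min(2)>115)).astype(np.uint8)
    k,l,s,ce=cv2.connectedComponentsWithStats(m); i=l[v,u]
    cs,_=cv2.findContours((l==i).astype(np.uint8),0,cv2.CHAIN_APPROX_NONE); p=max(cs,key=len)[:,0]
    for z in (.0,.014,):
        P=np.array([onz(c,q,z) for q in p])[:,:2]; (x,y),r=cv2.minEnclosingCircle(P.astype(np.float32)); print(n,s[i],z,np.round([x,y,r],4))
b=lambda f,s: None
w3=[(318/1.5,42/1.5),(403/1.5,42/1.5),(360/1.5,2/1.5),(362/1.5,84/1.5)]
print('ring w', [onz(w,q,0).round(3)[:2].tolist() for q in w3],[onz(w,q,.014).round(3)[:2].tolist() for q in w3])
T=lambda x,y:(197+x/4.4,150+y/4.4)
tt=[T(420,275),T(552,275),T(487,206),T(487,348)]
print('ring t', [onz(t,q,0).round(3)[:2].tolist() for q in tt],[onz(t,q,.014).round(3)[:2].tolist() for q in tt])
cr=w['img'][0:70,170:290]; cv2.imwrite('pics/c3r.png',cv2.resize(cr,None,fx=6,fy=6,interpolation=cv2.INTER_CUBIC)[:,:,::-1])
```

```text
w [ 301  212   64   58 2946] 0.0 [0.5217 0.3263 0.0493]
w [ 301  212   64   58 2946] 0.014 [0.5228 0.319  0.0479]
t [ 151  208   41   41 1322] 0.0 [0.5239 0.3213 0.0489]
t [ 151  208   41   41 1322] 0.014 [0.5232 0.3184 0.0482]
ring w [[0.594, -0.012], [0.525, 0.011], [0.55, -0.03], [0.569, 0.032]] [[0.593, -0.009], [0.526, 0.013], [0.551, -0.026], [0.569, 0.034]]
ring t [[0.56, 0.032], [0.559, -0.039], [0.597, -0.005], [0.52, -0.003]] [[0.558, 0.033], [0.558, -0.037], [0.595, -0.003], [0.519, -0.002]]
```

View pics/c3r.png

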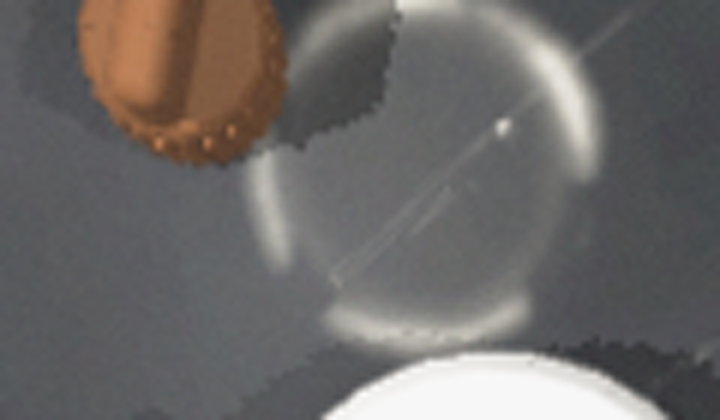

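Run:
```python
from h import *
w=load('w3'); t=load('top0')
C=lambda x,y:(195+x/5.5,50+y/5.5)
T=lambda x,y:(197+x/4.4,150+y/4.4)
f=lambda c,q,z:onz(c,q,z).round(4)[:2]
print('wheel w',f(w,C(167,308),.09),f(w,C(460,308),.09),f(w,C(313,160),.09),f(w,C(313,457),.09),'c',f(w,C(313,308),.09))
a=f(w,C(306,222),.146);b=f(w,C(304,428),.146); l=f(w,C(275,325),.146);r=f(w,C(335,325),.146)
print('wing w',a,b,(a+b)/2,np.linalg.norm(a-b),np.degrees(np.arctan2(*(a-b)[::-1])),'width',np.linalg.norm(l-r),(l+r)/2)
# housing
for c,(u,v),n,th in [(w,(210,100),'w',170),(t,(267,225),'t',170)]:
    im=c['img'].astype(int); m=((im.min(2)>th)).astype(np.uint8)
    k,lb,s,ce=cv2.connectedComponentsWithStats(m); i=lb[v,u]
    cs,_=cv2.findContours((lb==i).astype(np.uint8),0,cv2.CHAIN_APPROX_NONE); p=max(cs,key=len)[:,0]
    for z in (.02,.03,.04):
        P=np.array([onz(c,q,z) for q in p])[:,:2]; (x,y),rr=cv2.minEnclosingCircle(P.astype(np.float32)); print(n,s[i],z,np.round([x,y,rr],4))
# side-view wing for check: top pts
s=load('side0'); 
print(proj(s,[.572,.094,.146]),proj(t,[.572,.094,.146]),proj(t,[.572,.094,.09]))
# rest block
im=t['img'].astype(int); m=((im.min(2)>150)).astype(np.uint8); m=cv2.morphologyEx(m,cv2.MORPH_CLOSE,np.ones((5,5),np.uint8))
k,lb,ss,ce=cv2.connectedComponentsWithStats(m); i=lb[248,347]
cs,_=cv2.findContours((lb==i).astype(np.uint8),0,cv2.CHAIN_APPROX_NONE); p=max(cs,key=len)[:,0]
P=np.array([onz(t,q,.027) for q in p])[:,:2].astype(np.float32); print('rest',ss[i],cv2.minAreaRect(P))
```

```text
wheel w [0.6011 0.0848] [0.5452 0.1029] [0.5644 0.067 ] [0.5826 0.1221] c [0.5733 0.0938]
wing w [0.568  0.0781] [0.5793 0.1108] [0.57365 0.09445] 0.034597398746148554 -109.06339652079056 width 0.010309219175087926 [0.5736 0.0942]
w [ 210   59   86   89 5670] 0.02 [0.5746 0.0944 0.0566]
w [ 210   59   86   89 5670] 0.03 [0.5743 0.0941 0.0554]
w [ 210   59   86   89 5670] 0.04 [0.574  0.0938 0.0541]
t [ 244  182   47   47 1598] 0.02 [0.5766 0.0931 0.0558]
t [ 244  182   47   47 1598] 0.03 [0.5756 0.0933 0.0552]
t [ 244  182   47   47 1598] 0.04 [0.5746 0.0935 0.0546]
[245.88007935 180.24487272] [267.91083339 200.80700566] [267.36097836 203.59996451]
rest [ 330  220   35   58 1253] ((0.4747828543186188, -0.08889643847942352), (0.05236348137259483, 0.1272585541009903), 72.44742584228516)
```

```bash
python3 -c "
from h import *
cmd([.5737,.0942,.20],161)"
```

```text
turn [-0.01  1.07  0.01] shift [-0.0084  0.1301  0.0565] t 2.3 tcp [0.5832 0.1505 0.3301] [-90.   -0.  162.1] q [ 14.5  16.8  35.1 108.3  -0.  -57.6] F [ 0.4 -0.8 -0.1] op 0.0851
```

>>> play_rows([
  [[0,1,0],[-0.008,0.026,0.05],60],
  [[0,1,0],[-0.008,0.07,0.0565],60],
  [[0,1,0],[-0.008,0.11,0.0565],60],
  [[0,1,0],[-0.008,0.13,0.0565],60],
  [[0,1,0],[-0.008,0.13,0.0565],60],
])

```text
time: 2.8
ee_pos: [0.572, 0.0938, 0.1971]
tcp_rot: [-89.9, -0.3, 161.1]
wrist_force: [-0.4, 0.4, -0.4]
opening: 0.0514
```

Run:
```python
from h import *
c=snap('wrist','w4')
cmd([.5737,.0942,.1255],161)
w=c
print(proj(w,[.5737,.0942,.146]))
```

```text
turn [-0.05  0.1   0.1 ] shift [-0.001   0.0741 -0.0004] t 2.85 tcp [0.5728 0.0941 0.1996] [-8.990e+01 -1.000e-01  1.611e+02] q [  9.3   8.8  10.7  92.1   0.  -61.8] F [ 0.1 -1.  -0.1] op 0.0511
[256.20636366 216.50370547]
```

View pics/w4.png

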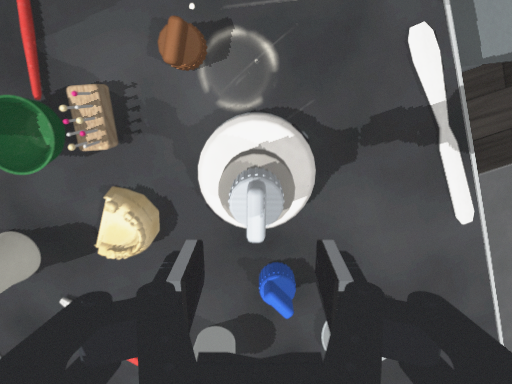

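>>> play_rows([
  [[0,0,0],[-0.001,0.03,0],60],
  [[0,0,0],[-0.001,0.055,0],60],
  [[0,0,0],[-0.001,0.07,0],60],
  [[0,0,0],[-0.001,0.074,0],60],
  [[0,0,0],[-0.001,0.074,0],60],
])

```text
time: 3.35
ee_pos: [0.5748, 0.094, 0.1271]
tcp_rot: [-90.0, 0.0, 161.1]
wrist_force: [-0.5, 1.2, 0.2]
opening: 0.0515
```

>>> play_rows([
  [[0,0,0],[0,0,0],30],
  [[0,0,0],[0,0,0],10],
  [[0,0,0],[0,0,0],0],
  [[0,0,0],[0,0,0],0],
  [[0,0,0],[0,0,0],0],
], grip_force=60)

```text
time: 3.85
ee_pos: [0.5749, 0.094, 0.1273]
tcp_rot: [-90.0, 0.1, 161.1]
wrist_force: [0.2, 1.4, 5.5]
opening: 0.0105
```

Run:
```python
from h import *
c=snap('wrist','w5')
cmd([.5737,.0942,.1255],161)
```

```text
turn [ 0.05  0.14 -0.08] shift [0.0012 0.0018 0.0002] t 3.9 tcp [0.5748 0.094  0.1273] [-9.000e+01  1.000e-01  1.611e+02] q [  9.3   8.5   2.4  83.8   0.  -61.9] F [-0.8  0.1  6.3] op 0.0108
```

View pics/w5.png

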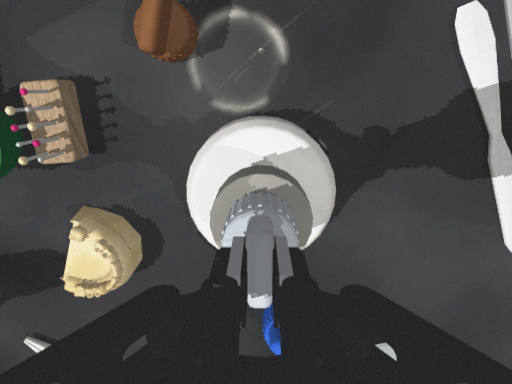

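>>> play_rows([
  [[0,5,0],[0,0,0],0],
  [[0,10,0],[0,0,0],0],
  [[0,15,0],[0,0,0],0],
  [[0,20,0],[0,0,0],0],
  [[0,25,0],[0,0,0],0],
])

```text
time: 4.4
ee_pos: [0.575, 0.0939, 0.1272]
tcp_rot: [-90.1, 0.1, 135.9]
wrist_force: [0.6, -0.4, 4.7]
opening: 0.0107
```

Run:
```python
from h import *
o=get_obs(); print(o['wrist_force'],o['torque'],o['tcp_rot'],o['opening'])
```

```text
[ 0.57811341 -0.35809976  4.74416203] [-0.09359737 -0.10533184  0.08230458] [-9.00816485e+01  7.31518876e-02  1.35939768e+02] 0.010701209109375241
```

Low torque, good. Continue to about 86° total.

>>> play_rows([
  [[0,6,0],[0,0,0],0],
  [[0,12,0],[0,0,0],0],
  [[0,18,0],[0,0,0],0],
  [[0,24,0],[0,0,0],0],
  [[0,30,0],[0,0,0],0],
])

```text
time: 4.9
ee_pos: [0.575, 0.0938, 0.1273]
tcp_rot: [-90.1, 0.0, 105.9]
wrist_force: [0.2, 0.1, 5.4]
opening: 0.0104
```

>>> play_rows([
  [[0,6,0],[0,0,0],0],
  [[0,12,0],[0,0,0],0],
  [[0,18,0],[0,0,0],0],
  [[0,24,0],[0,0,0],0],
  [[0,31,0],[0,0,0],0],
])

```text
time: 5.4
ee_pos: [0.575, 0.0938, 0.1273]
tcp_rot: [-90.1, -0.0, 74.9]
wrist_force: [0.3, 0.1, 6.1]
opening: 0.0106
```

Run:
```python
from h import *
o=get_obs(); print(o['wrist_force'],o['torque'],o['tcp_rot'],o['opening'],o['ee_pos'])
snap('wrist','w6')
```

```text
[0.27784244 0.10455859 6.14994273] [-0.19860223 -0.03126611  0.00891337] [-9.01045418e+01 -2.48730379e-02  7.48854747e+01] 0.010575612123610233 [0.57499135 0.09381241 0.12725131]
```

View pics/w6.png

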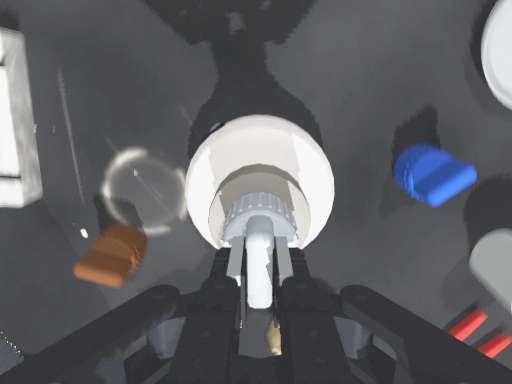

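>>> play_rows([
  [[0,0,0],[0,-0.002,0],0],
  [[0,0,0],[0,-0.004,0],0],
  [[0,0,0],[0,-0.006,0],0],
  [[0,0,0],[0,-0.008,0],0],
  [[0,0,0],[0,-0.01,0],0],
])

```text
time: 5.95
ee_pos: [0.5741, 0.0939, 0.1361]
tcp_rot: [-89.9, 0.0, 75.2]
wrist_force: [-1.3, -0.5, -2.3]
opening: 0.0103
```

>>> play_rows([
  [[0,0,0],[0,-0.01,0],0],
  [[0,0,0],[0,-0.025,0],0],
  [[0,0,0],[0,-0.045,0],0],
  [[0,0,0],[0,-0.065,0],0],
  [[0,0,0],[0,-0.08,0],0],
])

```text
time: 6.45
ee_pos: [0.5749, 0.0939, 0.2193]
tcp_rot: [-90.2, -0.1, 75.1]
wrist_force: [-0.1, 0.1, -0.7]
opening: 0.0104
```

Run:
```python
from h import *
snap('wrist','w7'); s=snap('side','s7')
cr=s['img'][120:290,160:330]; cv2.imwrite('pics/c7.png',cv2.resize(cr,None,fx=3.3,fy=3.3,interpolation=cv2.INTER_CUBIC)[:,:,::-1])
cmd([.523,.319,.20],75)
```

```text
turn [0.28 0.14 0.12] shift [0.2039 0.0199 0.1086] t 6.55 tcp [0.5755 0.094  0.22  ] [-90.3  -0.1  75.1] q [ 9.3  9.1 13.3 93.9 -0.  24.1] F [ 0.7 -0.1 -0.4] op 0.0105
```

View pics/w7.png

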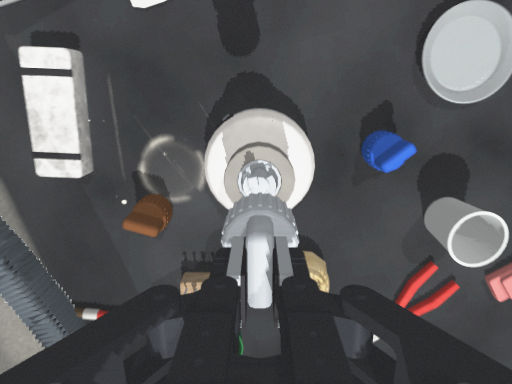

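View pics/c7.png

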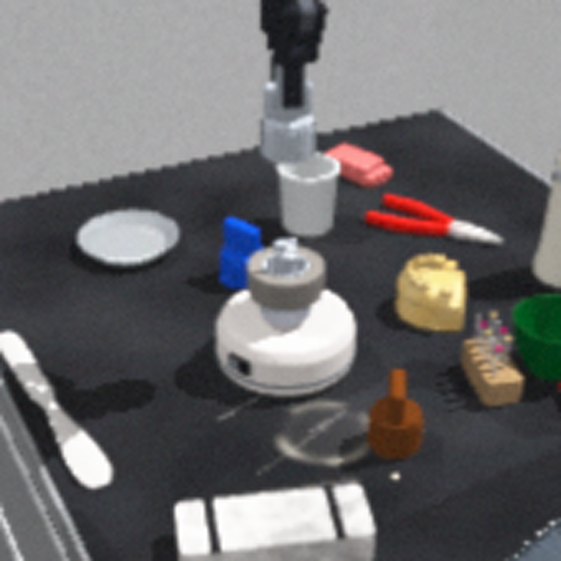

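>>> play_rows([
  [[0,0,0],[0.02,0,0.011],0],
  [[0,0,0],[0.05,0,0.027],0],
  [[0,0,0],[0.085,0,0.045],0],
  [[0,0,0],[0.12,0.005,0.064],0],
  [[0,0,0],[0.15,0.01,0.08],0],
])

```text
time: 7.05
ee_pos: [0.535, 0.2611, 0.2061]
tcp_rot: [-90.0, -0.0, 75.2]
wrist_force: [-0.3, 1.0, -0.8]
opening: 0.0107
```

>>> play_rows([
  [[0,0,0],[0.025,0.01,0.013],0],
  [[0,0,0],[0.043,0.03,0.023],0],
  [[0,0,0],[0.053,0.05,0.028],0],
  [[0,0,0],[0.054,0.065,0.0285],0],
  [[0,0,0],[0.054,0.07,0.0285],0],
])

```text
time: 7.55
ee_pos: [0.5212, 0.3184, 0.1342]
tcp_rot: [-89.9, 0.1, 75.2]
wrist_force: [-0.2, 0.7, 0.4]
opening: 0.0106
```

Run:
```python
from h import *
c=snap('wrist','w8')
cmd([.523,.319,.045],75)
```

```text
turn [-0.09  0.13 -0.11] shift [ 0.0015  0.0895 -0.0014] t 7.6 tcp [0.5214 0.3181 0.1345] [-89.9   0.1  75.1] q [31.4 12.6  8.  85.5 -0.  46.3] F [ 0.2 -0.1 -0.5] op 0.0106
```

View pics/w8.png

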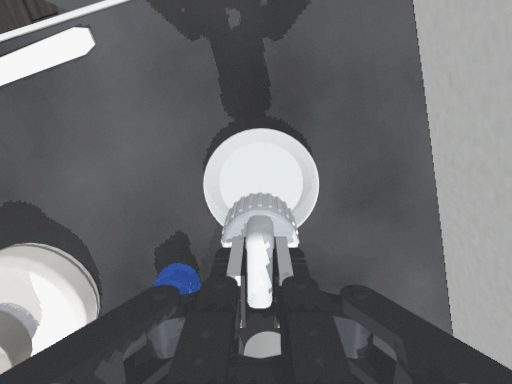

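Nut is held above the dish (dish centred at 261,187 in the wrist view). Descend.

>>> play_rows([
  [[0,0,0],[0.001,0.03,-0.001],0],
  [[0,0,0],[0.001,0.055,-0.001],0],
  [[0,0,0],[0.001,0.072,-0.001],0],
  [[0,0,0],[0.001,0.08,-0.001],0],
  [[0,0,0],[0.001,0.084,-0.001],0],
])

```text
time: 8.1
ee_pos: [0.5235, 0.319, 0.0525]
tcp_rot: [-90.0, -0.0, 75.1]
wrist_force: [0.1, -0.1, -0.3]
opening: 0.0109
```

>>> play_rows([
  [[0,0,0],[0,0.0015,0],0],
  [[0,0,0],[0,0.003,0],0],
  [[0,0,0],[0,0.004,0],0],
  [[0,0,0],[0,0.005,0],0],
  [[0,0,0],[0,0.005,0],0],
])

```text
time: 8.6
ee_pos: [0.5232, 0.3197, 0.0474]
tcp_rot: [-90.0, -0.0, 75.2]
wrist_force: [0.0, -0.1, -0.8]
opening: 0.0106
```

>>> play_rows([
  [[0,0,0],[0,0.001,0],0],
  [[0,0,0],[0,0.002,0],0],
  [[0,0,0],[0,0.003,0],0],
  [[0,0,0],[0,0.004,0],0],
  [[0,0,0],[0,0.004,0],0],
])

```text
time: 9.1
ee_pos: [0.523, 0.3195, 0.043]
tcp_rot: [-90.0, 0.0, 75.1]
wrist_force: [0.0, 0.0, -0.5]
opening: 0.0106
```

>>> play_rows([
  [[0,0,0],[0,0.001,0],0],
  [[0,0,0],[0,0.002,0],0],
  [[0,0,0],[0,0.002,0],0],
  [[0,0,0],[0,0.002,0],0],
  [[0,0,0],[0,0.002,0],0],
])

```text
time: 9.6
ee_pos: [0.5233, 0.3197, 0.042]
tcp_rot: [-90.0, -0.0, 75.1]
wrist_force: [-1.8, -1.8, 4.8]
opening: 0.0103
```

>>> play_rows([
  [[0,0,0],[0,0,0],18],
  [[0,0,0],[0,0,0],25],
  [[0,0,0],[0,0,0],35],
  [[0,0,0],[0,0,0],40],
  [[0,0,0],[0,0,0],40],
])

```text
time: 10.1
ee_pos: [0.5231, 0.3196, 0.0411]
tcp_rot: [-90.0, 0.0, 75.1]
wrist_force: [0.0, -0.3, 0.1]
opening: 0.034
```

>>> play_rows([
  [[0,0,0],[0,-0.015,0],40],
  [[0,0,0],[0,-0.045,0],40],
  [[0,0,0],[0,-0.09,0],60],
  [[0,0,0],[0,-0.13,0],80],
  [[0,0,0],[0,-0.16,0],100],
])

```text
time: 10.6
ee_pos: [0.5233, 0.3197, 0.2056]
tcp_rot: [-90.1, -0.1, 75.1]
wrist_force: [0.5, 0.1, -1.0]
opening: 0.0759
```

Run:
```python
from h import *
c=snap('wrist','w9')
cmd([.45,.0,.28],75)
```

```text
turn [0.36 0.14 0.38] shift [-0.3281 -0.0718 -0.0109] t 10.65 tcp [0.5242 0.3202 0.2103] [-90.4  -0.4  75.1] q [31.4 13.1 16.9 93.3  0.  46.3] F [-1.1 -1.6  3.6] op 0.0828
```

View pics/w9.png

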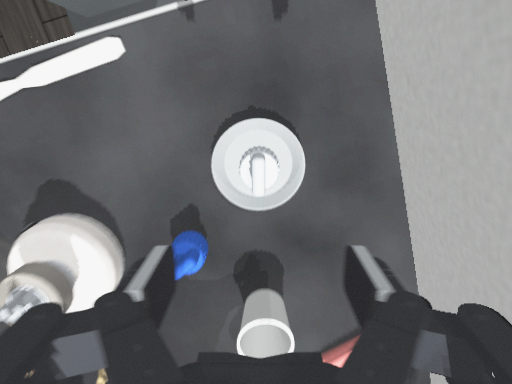

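>>> play_rows([
  [[0,0,0],[-0.03,-0.02,0],100],
  [[0,0,0],[-0.07,-0.04,-0.002],100],
  [[0,0,0],[-0.11,-0.06,-0.004],100],
  [[0,0,0],[-0.15,-0.07,-0.005],100],
  [[0,0,0],[-0.19,-0.07,-0.006],100],
])

```text
time: 11.15
ee_pos: [0.4799, 0.1332, 0.274]
tcp_rot: [-90.2, -0.1, 75.2]
wrist_force: [1.1, -0.0, 0.5]
opening: 0.0855
```

>>> play_rows([
  [[0,2,0],[-0.04,0,0],100],
  [[0,3,0],[-0.08,0,-0.002],100],
  [[0,3,0],[-0.115,0,-0.004],100],
  [[0,3,0],[-0.137,0,-0.005],100],
  [[0,3,0],[-0.137,0,-0.005],100],
])

```text
time: 11.65
ee_pos: [0.4492, -0.0014, 0.2725]
tcp_rot: [-90.1, -0.0, 72.0]
wrist_force: [-0.1, 0.9, 0.1]
opening: 0.0854
```

Run:
```python
from h import *
c=snap('wrist','w10')
cmd([.5737,.0942,.20],72.4)
```

```text
turn [ 0.08 -0.4   0.03] shift [ 0.1281  0.0725 -0.0887] t 11.7 tcp [ 4.496e-01 -3.000e-04  2.723e-01] [-90.1  -0.   72. ] q [-0.  -7.6  2.3 99.9  0.  18. ] F [ 0.2  0.2 -0.3] op 0.0855
```

View pics/w10.png

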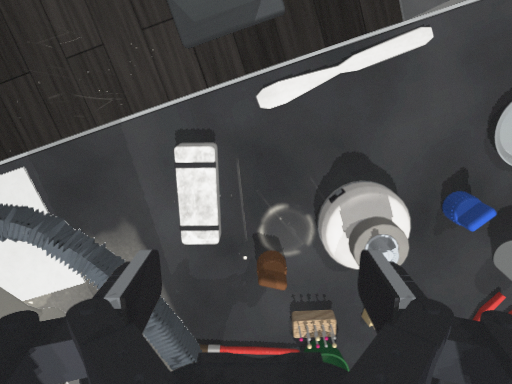

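Run:
```python
from h import *
w=load('w10')
cr=w['img'][130:255,140:260]; cv2.imwrite('pics/c10.png',cv2.resize(cr,None,fx=4.5,fy=4.5,interpolation=cv2.INTER_CUBIC)[:,:,::-1])
im=w['img'].astype(int)
for th in (150,190):
    m=((im.min(2)>th)).astype(np.uint8); m=cv2.morphologyEx(m,cv2.MORPH_CLOSE,np.ones((9,9),np.uint8))
    k,lb,ss,ce=cv2.connectedComponentsWithStats(m); i=lb[193,200]
    cs,_=cv2.findContours((lb==i).astype(np.uint8),0,cv2.CHAIN_APPROX_NONE); p=max(cs,key=len)[:,0]
    P=np.array([onz(w,q,.027) for q in p])[:,:2].astype(np.float32); print('rest',ss[i],cv2.minAreaRect(P))
```

```text
rest [ 174  146   45   99 3864] ((0.47409242391586304, -0.08869071304798126), (0.048022303730249405, 0.12450704723596573), 72.32421875)
rest [ 174  146   45   98 3753] ((0.47354018688201904, -0.08864295482635498), (0.04688803851604462, 0.12316607683897018), 72.46139526367188)
```

View pics/c10.png

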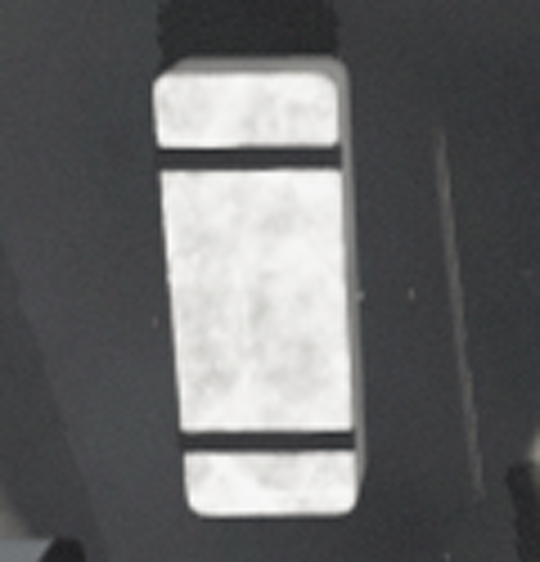

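>>> play_rows([
  [[0,0,0],[0.03,0.01,-0.02],100],
  [[0,0,0],[0.065,0.03,-0.045],100],
  [[0,0,0],[0.1,0.05,-0.07],100],
  [[0,0,0],[0.125,0.07,-0.088],100],
  [[0,-0.4,0],[0.128,0.0725,-0.089],100],
])

```text
time: 12.2
ee_pos: [0.5748, 0.0982, 0.1948]
tcp_rot: [-89.7, 0.1, 72.7]
wrist_force: [-0.9, -0.5, -0.9]
opening: 0.0855
```

>>> play_rows([
  [[0,0,0],[0,0,0],100],
  [[0,0,0],[0,0.01,0],100],
  [[0,0,0],[0,0.03,0],100],
  [[0,0,0],[0,0.045,0],100],
  [[0,0,0],[0,0.05,0],100],
])

```text
time: 12.7
ee_pos: [0.5729, 0.0947, 0.1481]
tcp_rot: [-90.0, 0.0, 72.5]
wrist_force: [0.6, 0.5, 0.2]
opening: 0.0856
```

Run:
```python
from h import *
cmd([.5742,.094,.056],72.4)
c=snap('wrist','w11')
```

```text
turn [-0.02  0.1  -0.02] shift [-0.0002  0.0921 -0.0015] t 12.7 tcp [0.5729 0.0947 0.1481] [-90.    0.   72.5] q [ 9.4  8.3  4.5 86.2 -0.  26.9] F [0.6 0.5 0.2] op 0.0856
```

View pics/w11.png

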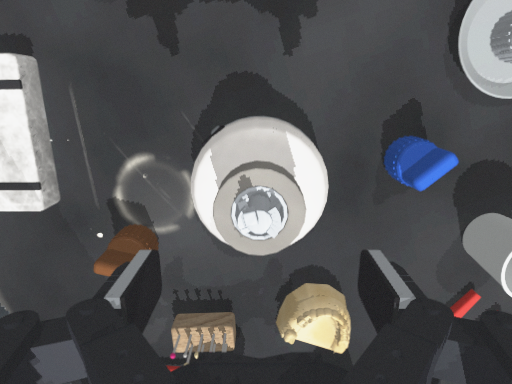

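>>> play_rows([
  [[0,0,0],[0,0.025,-0.001],100],
  [[0,0,0],[0,0.05,-0.0015],100],
  [[0,0,0],[0,0.075,-0.0015],100],
  [[0,0,0],[0,0.088,-0.0015],100],
  [[0,0,0],[0,0.092,-0.0015],100],
])

```text
time: 13.25
ee_pos: [0.5748, 0.0946, 0.0563]
tcp_rot: [-90.0, 0.0, 72.5]
wrist_force: [-0.9, 0.3, -0.6]
opening: 0.0854
```

>>> play_rows([
  [[0,0,0],[0,0,0],85],
  [[0,0,0],[0,0,0],78],
  [[0,0,0],[0,0,0],70],
  [[0,0,0],[0,0,0],60],
  [[0,0,0],[0,0,0],50],
], grip_force=50)

```text
time: 13.75
ee_pos: [0.5761, 0.0947, 0.0586]
tcp_rot: [-90.1, -0.0, 72.5]
wrist_force: [-0.6, -1.0, 7.1]
opening: 0.0581
```

Run:
```python
from h import *
cmd([.5742,.094,.056],72.4)
c=snap('wrist','w12')
```

```text
turn [0.14 0.14 0.04] shift [-0.0013  0.0026  0.0016] t 13.75 tcp [0.5761 0.0947 0.0586] [-90.1  -0.   72.5] q [ 9.4  9.6 -4.  76.3 -0.  26.8] F [-0.6 -1.   7.1] op 0.0581
```

View pics/w12.png

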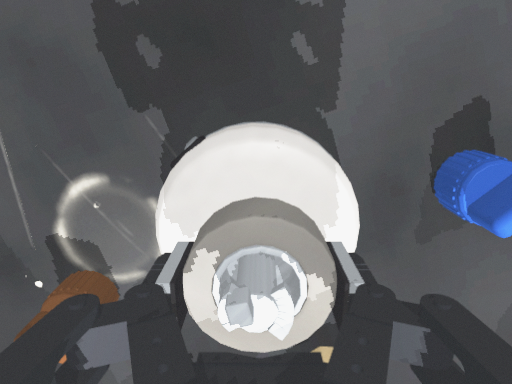

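>>> play_rows([
  [[0,0,0],[0,-0.002,0],50],
  [[0,0,0],[0,-0.005,0],50],
  [[0,0,0],[0,-0.009,0],50],
  [[0,0,0],[0,-0.014,0],50],
  [[0,0,0],[0,-0.02,0],50],
])

```text
time: 14.3
ee_pos: [0.5752, 0.0948, 0.0771]
tcp_rot: [-90.0, 0.0, 72.5]
wrist_force: [-0.6, -0.2, -1.6]
opening: 0.058
```

>>> play_rows([
  [[0,0,0],[0,-0.01,0],50],
  [[0,0,0],[0,-0.025,0],50],
  [[0,0,0],[0,-0.045,0],50],
  [[0,0,0],[0,-0.065,0],50],
  [[0,0,0],[0,-0.08,0],50],
])

```text
time: 14.8
ee_pos: [0.5757, 0.0949, 0.1594]
tcp_rot: [-90.1, -0.1, 72.5]
wrist_force: [0.8, -0.4, -2.0]
opening: 0.0581
```

Run:
```python
from h import *
c=snap('wrist','w13')
s=snap('side','s13')
cr=s['img'][120:290,160:330]; cv2.imwrite('pics/c13.png',cv2.resize(cr,None,fx=3.3,fy=3.3,interpolation=cv2.INTER_CUBIC)[:,:,::-1])
cmd([.4742,-.0888,.16],72.4)
```

```text
turn [0.22 0.14 0.11] shift [-0.206  -0.0007  0.0424] t 14.9 tcp [0.5764 0.095  0.1599] [-90.2  -0.1  72.5] q [ 9.4  8.5  6.1 87.3  0.  26.8] F [ 1.1  0.6 -2.4] op 0.0582
```

View pics/w13.png

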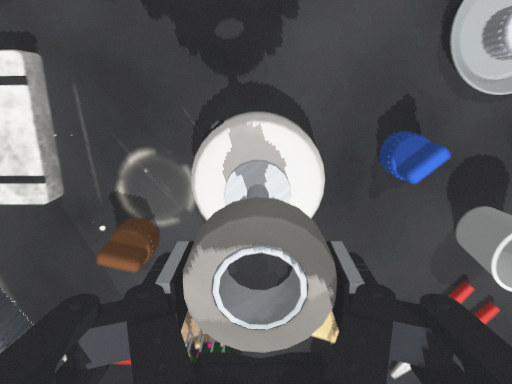

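View pics/c13.png

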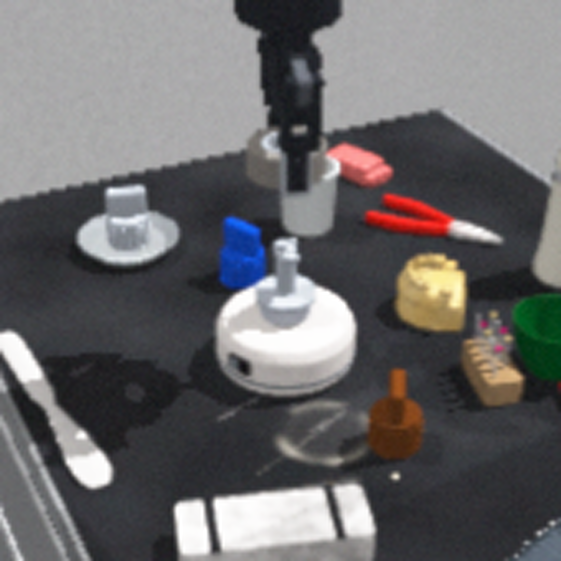

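>>> play_rows([
  [[0,0,0],[-0.025,0,0.005],50],
  [[0,0,0],[-0.065,0,0.013],50],
  [[0,0,0],[-0.105,0,0.021],50],
  [[0,0,0],[-0.145,0,0.029],50],
  [[0,0,0],[-0.18,0,0.037],50],
])

```text
time: 15.4
ee_pos: [0.4847, -0.0671, 0.156]
tcp_rot: [-90.0, 0.0, 72.5]
wrist_force: [0.7, -0.6, -1.3]
opening: 0.0577
```

>>> play_rows([
  [[0,0,0],[-0.018,0.01,0.004],50],
  [[0,0,0],[-0.025,0.03,0.0055],50],
  [[0,0,0],[-0.026,0.055,0.0055],50],
  [[0,0,0],[-0.026,0.075,0.0055],50],
  [[0,0,0],[-0.026,0.085,0.0055],50],
])

```text
time: 15.9
ee_pos: [0.4717, -0.0889, 0.0694]
tcp_rot: [-89.8, 0.0, 72.5]
wrist_force: [-1.0, -0.9, -2.2]
opening: 0.0582
```

>>> play_rows([
  [[0,0,0],[0,0,0],50],
  [[0,0,0],[0,0,0],50],
  [[0,0,0],[0,0,0],50],
  [[0,0,0],[0,0,0],50],
  [[0,0,0],[0,0,0],50],
])

```text
time: 16.4
ee_pos: [0.4733, -0.089, 0.0724]
tcp_rot: [-90.1, -0.0, 72.5]
wrist_force: [0.0, -0.6, -1.3]
opening: 0.058
```

Run:
```python
from h import *
cmd([.475,-.0889,.025],72.4)
c=snap('wrist','w14')
```

```text
turn [0.06 0.15 0.01] shift [ 0.0006  0.0474 -0.0015] t 16.4 tcp [ 0.4733 -0.089   0.0724] [-90.1  -0.   72.5] q [-10.6  -4.5 -17.   77.4   0.    6.8] F [ 0.  -0.6 -1.3] op 0.058
```

View pics/w14.png

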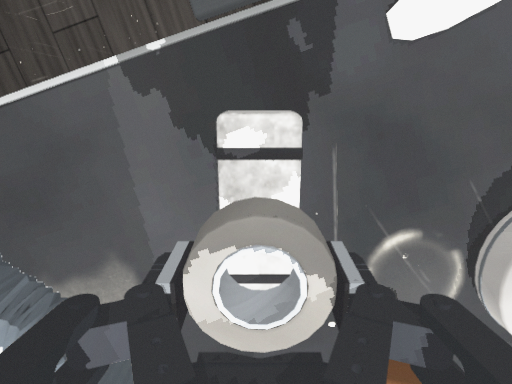

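>>> play_rows([
  [[0,0,0],[0.0005,0.015,-0.0015],50],
  [[0,0,0],[0.0005,0.03,-0.0015],50],
  [[0,0,0],[0.0005,0.04,-0.0015],50],
  [[0,0,0],[0.0005,0.046,-0.0015],50],
  [[0,0,0],[0.0005,0.048,-0.0015],50],
])

```text
time: 16.95
ee_pos: [0.4739, -0.0888, 0.0225]
tcp_rot: [-89.9, 0.0, 72.5]
wrist_force: [0.4, 0.4, -1.5]
opening: 0.0582
```

>>> play_rows([
  [[0,0,0],[0,0.001,0],50],
  [[0,0,0],[0,0.002,0],50],
  [[0,0,0],[0,0.003,0],50],
  [[0,0,0],[0,0.0035,0],50],
  [[0,0,0],[0,0.0035,0],50],
])

```text
time: 17.45
ee_pos: [0.4746, -0.0889, 0.0204]
tcp_rot: [-90.0, -0.0, 72.5]
wrist_force: [0.1, -0.9, -1.3]
opening: 0.0579
```

>>> play_rows([
  [[0,0,0],[0,0.0005,0],50],
  [[0,0,0],[0,0.001,0],50],
  [[0,0,0],[0,0.0015,0],50],
  [[0,0,0],[0,0.002,0],50],
  [[0,0,0],[0,0.002,0],50],
])

```text
time: 17.95
ee_pos: [0.4745, -0.0889, 0.0186]
tcp_rot: [-90.0, -0.0, 72.5]
wrist_force: [-2.0, 0.8, 3.4]
opening: 0.0579
```

>>> play_rows([
  [[0,0,0],[0,0.0005,0],60],
  [[0,0,0],[0,0.0005,0],70],
  [[0,0,0],[0,0.0005,0],80],
  [[0,0,0],[0,0.0005,0],100],
  [[0,0,0],[0,0.0005,0],100],
])

```text
time: 18.45
ee_pos: [0.4746, -0.0889, 0.0176]
tcp_rot: [-90.0, -0.0, 72.5]
wrist_force: [0.3, 0.8, -0.3]
opening: 0.0853
```

>>> play_rows([
  [[0,0,0],[0,-0.005,0],100],
  [[0,0,0],[0,-0.03,0],100],
  [[0,0,0],[0,-0.07,0],100],
  [[0,0,0],[0,-0.11,0],100],
  [[0,0,0],[0,-0.15,0],100],
])

```text
time: 18.95
ee_pos: [0.4743, -0.0889, 0.1697]
tcp_rot: [-90.0, -0.0, 72.5]
wrist_force: [0.6, 0.1, -0.2]
opening: 0.0857
```

>>> play_rows([
  [[0,0,0],[0,-0.02,0],100],
  [[0,0,0],[0,-0.04,0],100],
  [[0,0,0],[0,-0.05,0],100],
  [[0,0,0],[0,-0.05,0],100],
  [[0,0,0],[0,-0.05,0],100],
])

```text
time: 19.45
ee_pos: [0.4744, -0.0889, 0.217]
tcp_rot: [-90.0, 0.0, 72.5]
wrist_force: [-1.2, -0.2, -0.4]
opening: 0.0851
```

Run:
```python
from h import *
o=get_obs(); print(o['time'],o['ee_pos'],o['wrist_force'])
c=snap('wrist','w15'); s=snap('side','s15'); t=snap('top','t15')
cr=s['img'][130:300,170:340]; cv2.imwrite('pics/c15.png',cv2.resize(cr,None,fx=3.4,fy=3.4,interpolation=cv2.INTER_CUBIC)[:,:,::-1])
```

```text
19.45 [ 0.47438764 -0.08889474  0.21696295] [-1.24403225 -0.16548276 -0.35879595]
```

View pics/w15.png

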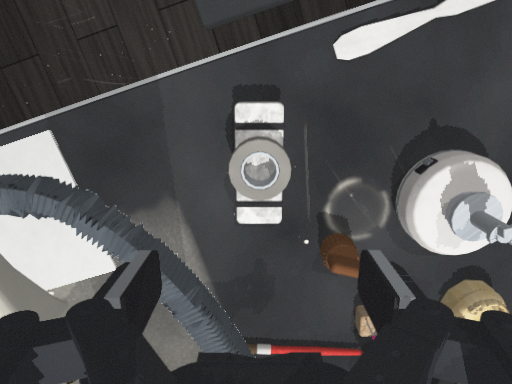

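View pics/c15.png

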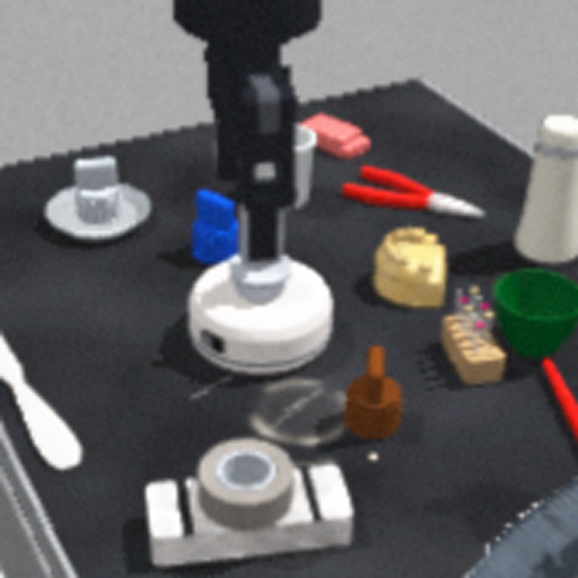

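Run:
```python
from h import *
w=load('w15'); print(onz(w,(260,168.5),.051))
a=cv2.imread('pics/top0.png').astype(int); b=cv2.imread('pics/t15.png').astype(int)
for n,u,v in [('jaw',263,145),('bur',308,152),('cup',186,154),('blue',213,197),('brown',322,194)]:
    print(n,abs(a-b)[v-14:v+15,u-14:u+15].mean())
```

```text
[ 0.47130901 -0.08737981  0.051     ]
jaw 19.795481569560046
bur 17.320253666270315
cup 23.676575505350772
blue 9.1474435196195
brown 13.864447086801427
```

View pics/t15.png

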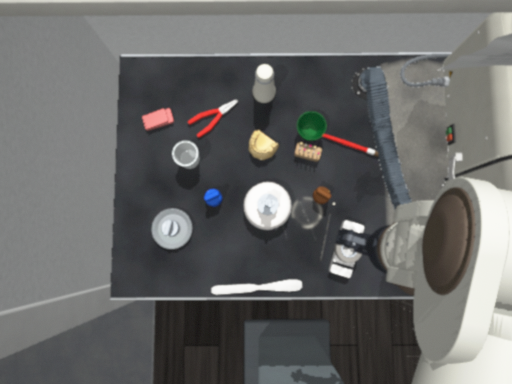

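```bash
python3 -c "
from h import *
print(job_done())"
```

```text
the job is handed in; nothing more can be done
None
```

The nut is off and in the glass dish, the wheel is on the rest block, and the job was handed in at about 19.5 s, with no verdict reported.

- **Nut:** I gripped its wing, turned it 86° clockwise (about 1.5 rad) with very little torque, and lifted it straight off. It stands upright in the dish at about (0.523, 0.319). I identified the dish by its 94 mm diameter and 14 mm rim. The faint 71 mm ring beside the grinder is only a mark on the worktop.
- **Wheel:** I lifted it off the spindle, lowered it onto the rest block until it touched (3.4 N), and released it. It lies flat.

**Last checks**
- The arm was clear of everything, with wrist readings near zero, when I handed in.
- The jaw model, bur block, measuring cup and both look-alike nuts appear at their starting pixels in the top view.
- A pixel-difference check against the first top picture was not zero (9 to 24 grey levels on average). I took this as a lighting change and did not look further, so it does not confirm by itself that nothing moved.
- A rough reading of the final wheel centre was (0.471, -0.087), about 3 mm from the block centre I measured at (0.474, -0.089). The arm's own position at release agreed with the block centre to within 1 mm.

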